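Load the thread bobbin into its slotted stand

TASK

Put the thread bobbin with the long spindle into the wooden thread stand: lower it, still in the gripper, into the two open slots rather than dropping it from above the stand, so that both spindle ends rest on the bottoms of the slots, and let go. Leave the bobbin with the short spindle where it lies.

Things in the scene. Friction and masses are not known exactly. Their poses are not given: they have to be found in the camera images.
- long_bobbin_mid (a point): The bobbin to load; point at its centre on the spindle's axis, 28 mm above the bench at the start. Round beige thread drum, 44 mm diameter, 50 mm long (grip it across the diameter), between two square wooden cheeks 56 x 56 x 5 mm. A fixed round steel spindle, 10 mm diameter, 150 mm long, lies along its y axis and sticks out 45 mm past each cheek. z up at the start. About 0.2 kg; ends alike.
- short_bobbin_mid (a point): The other bobbin, to be left alone: point at its centre, 28 mm above the bench. Same cheeks and drum, but its spindle (along its y) is only 84 mm long, sticking out 12 mm past each cheek: too short for the stand. The two bobbins lie in either of two places.
- seat (a point): Point on the stand midway between its two slots, 60 mm above the bench: where the bobbin's centre is when the spindle is fully down. y is the spindle's direction, z up. Each slot is open at the top: mouth 40 mm wide (x) at 84 mm above the bench, narrowing over 16 mm to 14 mm, then straight down 13 mm to a flat bottom 55 mm above the bench.
- stand: Wooden thread stand, upright, fixed to the bench; origin under the centre of its base on the bench, axes as the seat's. Base 80 (x) x 126 (y) x 12 mm high. Two upright slotted plates 64 mm wide (x), 12 mm thick, inner faces at y = -45 and +45 mm, tops 84 mm above the bench. The gap between them is open above and to both x sides.
Mind the look-alikes: they are no part of the job. What is shaped like the part that bears long_bobbin_mid but pink is not meant. What is meant by the stand is not red, and is the larger of those in its own colour.

How it is judged:
On the way:
1. the long bobbin is lowered between the mouths of the slots while still held in the gripper (contact force between the fingers and long_bobbin above 0.5 N and z of long_bobbin_mid in the frame of seat below 0.028 m and x of long_bobbin_mid in the frame of seat between -0.02 and 0.02 m and y of long_bobbin_mid in the frame of seat between -0.02 and 0.02 m and angle between the y axis of long_bobbin_mid and the y axis of seat, either way round below 0.25 rad), for 0.05 s.
At the end, for the whole second after the job is handed in: The long bobbin rests, released and still, in the stand: centre within 4 mm in height, 6 mm across the slots and 20 mm along the spindle of the seat point, spindle within 5.7 degrees of the seat's y axis; the short bobbin within 30 mm of where it lay (x of long_bobbin_mid in the frame of seat between -0.006 and 0.006 m and y of long_bobbin_mid in the frame of seat between -0.02 and 0.02 m and z of long_bobbin_mid in the frame of seat between -0.004 and 0.004 m and angle between the y axis of long_bobbin_mid and the y axis of seat, either way round below 0.1 rad and linear speed of long_bobbin below 0.03 m/s and angular speed of long_bobbin below 0.5 rad/s and distance of short_bobbin_mid from where it was at the start of the episode below 0.03 m); the robot touches nothing.
It fails at once if the short bobbin is moved by more than 30 mm (distance of short_bobbin_mid from where it was at the start of the episode above 0.03 m).
It also fails if it takes over 38 s, if anything falls off the work surface, if the arm or the gripper's body presses on something with over 40 N, if the wrist force passes 120 N, or if a joint passes its speed limit or range.

ROBOT

A 7-joint arm with a two-finger parallel gripper is mounted at the origin on the work surface. World frame = base frame: x ahead of the robot, y to its left, z up, the work surface at z = 0. Lengths are in m, angles in rad, forces in N, time in s.
With the tool pointing down it reaches from about 0.425 to 0.825 m from the base axis. Payload 3.6 kg.
Tool frame: the origin (TCP) lies midway between the tips of the shut fingers; the grasp point (between the pads) lies 19 mm behind it; z points along the fingers, y is the direction in which the jaws open and shut (so a half turn about z gives the same grasp; the last joint's range is limited). The gripper opens to 93 mm and grips with 3 to 60 N. Pads are 15 mm wide; open, the fingers measure 128 mm over their backs; the gripper's body (75 mm by 188 mm) begins 65 mm behind the grasp point.
Start: joints at [-1.151, 0.615, -0.013, 1.423, 0.008, 1.103, -0.04], TCP at [0.28, 0.586, 0.219] pointing down, gripper open.
Joint ranges: [-3.12, 3.12], [-0.3, 2.06], [-1.34, 1.32], [0.26, 2.42], [-1.36, 4.5], [0.01, 1.98], [-2.84, 2.84]. Speed limits (rad/s): [2.79, 2.79, 3.14, 3.14, 3.14, 3.14, 3.14].

INTERFACE

Orientations are given as a rotation vector (axis times angle).
In Python, from cell import arm, eyes, workorder gives the robot as it stands. The module is installed in compiled form; this text tells all that it offers.
- The arm moves only by the tool step_arm, never from a script. Its argument "deltas" is a list of rows, each a list of 3 entries, a list of its own where there are three numbers: the finger opening in m, from 0 to 0.093, then the shift along the world's x, y, z in m, then the turn, a rotation vector about the world's x, y, z in rad. In form: [[jaw, [tx, ty, tz], [rx, ry, rz]], ...]. A call has 1 to 10 rows; each row is the pose to reach, as a shift and turn from the pose commanded when the call began; what a row does not reach only later rows make up. A row lasts 1/12 s, in which the tool goes at most 41.7 mm and 7.16 degrees, less where a joint would pass 70% of its speed; a pose out of reach is approached as far as the arm can. A call with a gripper value outside its range is refused whole. The fingers move at their own pace and stop on an object; "grip_force" is the grip in N (left out, the last holds). Time passes only in rows, so rows that repeat a pose let the fingers close. It gives the time, the measured TCP pose, the force and the opening at its end, in the units of the state.
- arm.get_obs(): the state, without advancing time (a new reading comes with each control period).
- eyes.read_camera(name): name is "side" or "top" or "wrist"; returns a dict with "pixels" (480x640x3 uint8, red, green, blue), "depth" (480x640 float32, m along the optical axis (not along the pixel's ray), 0 where there is no reading), "vfov" (degrees; the focal length in pixels is half the picture's height over the tangent of half this angle, whatever the lens; pixels are square), "cx", "cy" (the principal point, pixels), "R" (3x3) and "t" (3): a world point X has camera coordinates R X + t. Camera axes: x right, y down, z forward; pixel columns grow to the right and rows downward; lengths in m; the calibration is good to about 2 mm. A picture is of the moment at which its call begins.
- workorder.close_job(): hands the job in, once; it reports no verdict.
Trained networks look in the newest picture that a camera, given by its name, has taken for a name from the list of things; names that differ only in an ending like _2 or _b are one class to them, and where a whole thing is asked for, a point or a joint stands for the part that bears it (a point fixed in the world has none). Each returns a list of dicts, best first, with "conf" (0 to 1); they miss things now and then, are a little off and sometimes report something else, mostly with a low value. They report only what shows in the picture. A call takes as long as a camera call. They do not tell look-alikes from the thing itself.
- eyes.search_frame(camera, query): "extent" ([left, top, width, height] in pixels, round what is visible of it).
The state is a dict: "time": time; "qpos": joint angles; "joint_velocities": joint speeds; "tau": joint torques, N m; "position": TCP position; "orientation": TCP orientation; "contact_force": force on the tool from outside, world axes, zero at the start; "torque": the same for the moment, N m; "opening": finger opening in m.
Only numpy, scipy, OpenCV 4.12 (cv2) and the standard library are available. Lean on these libraries where they do the work, as an engineer would, in place of code of your own. Each camera call takes 0.05 s, during which the arm holds its last target. There are 200 camera calls.

## Working session

There is one attempt and no reset: what is moved stays moved. The work goes in short steps, Python scripts to look and compute and a tool call to move; the robot and the scene stay as the last step left them, time stands still between calls to the robot, and variables do not carry over. Pictures are saved under pics/ and viewed, about 8 in all and at most 12, crops included, and the job is handed in when it is done.

Besides the shell and the picture viewer there is one more tool, called after "Call:" by a JSON object that holds its "op" and its "data", one argument or row to a line. step_arm: Moves the arm, as the interface text tells. Its arguments: {"type":"object","properties":{"deltas":{"type":"array","items":{"type":"array"}},"grip_force":{"type":"number"}},"required":["deltas"]}

```bash
mkdir -p pics; cat > h.py <<'E'
import numpy as np, cv2
from cell import arm, eyes, workorder
def cam(n):
    c=eyes.read_camera(n); c['f']=240/np.tan(np.radians(c['vfov'])/2); c['R']=np.array(c['R']); c['t']=np.array(c['t']); return c
def world(c):
    v,u=np.mgrid[0:480,0:640]; d=c['depth']
    P=np.stack([(u-c['cx'])/c['f']*d,(v-c['cy'])/c['f']*d,d],-1)
    W=(P-c['t'])@c['R']; W[d<=0]=np.nan; return W
def save(c,n): cv2.imwrite('pics/'+n,c['pixels'][:,:,::-1])
E
python3 - <<'E'
from h import *
for n in('top','side'):
    c=cam(n); save(c,n+'0.png'); np.savez(n+'0.npz',**c)
    print(n,c['f'],(-c['R'].T@c['t']).round(3))
    W=world(c)
    for q in('long_bobbin_mid','short_bobbin_mid','stand'):
        for r in eyes.search_frame(n,q):
            l,t,w,h=r['extent']; u,v=int(l+w/2),int(t+h/2)
            print(q,round(r['conf'],2),np.round(r['extent']),W[min(v,479),min(u,639)].round(3))
print(arm.get_obs()['orientation'])
E
```

```text
top 522.3683142874869 [0.409 0.005 1.06 ]
long_bobbin_mid 0.78 [441. 207.  35.  72.] [ 0.499 -0.281  0.049]
long_bobbin_mid 0.59 [335. 247.  66.  36.] [ 0.458 -0.102  0.049]
long_bobbin_mid 0.56 [369. 318.  65.  52.] [ 0.305 -0.164  0.048]
short_bobbin_mid 0.74 [347. 135.  44.  44.] [ 0.672 -0.108  0.047]
stand 0.85 [170. 198.  78.  61.] [0.531 0.212 0.012]
stand 0.74 [161. 289.  83.  66.] [0.346 0.221 0.011]
stand 0.71 [157. 114.  60.  56.] [0.709 0.263 0.009]
side 434.3162821196658 [0.18  0.537 0.476]
long_bobbin_mid 0.96 [442. 245.  44.  49.] [ 0.288 -0.143  0.045]
long_bobbin_mid 0.79 [335. 241.  66.  42.] [ 0.443 -0.069  0.05 ]
long_bobbin_mid 0.78 [362. 198.  53.  40.] [ 0.487 -0.267  0.041]
short_bobbin_mid 0.84 [265. 212.  28.  39.] [ 0.654 -0.087  0.039]
stand 0.96 [ 87. 288.  67.  73.] [0.658 0.281 0.066]
stand 0.66 [188. 287.  82. 108.] [0.491 0.242 0.085]
stand 0.63 [304. 340.  73. 125.] [0.351 0.199 0.013]
[-6.94322901e-01 -3.06375945e+00  6.97956730e-04]
```

View pics/top0.png

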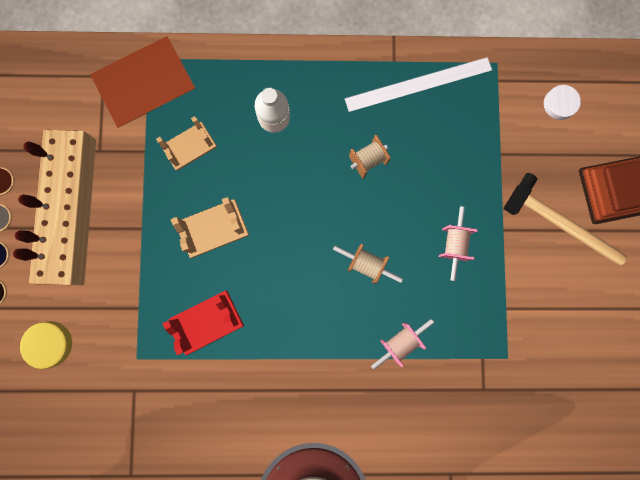

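View pics/side0.png

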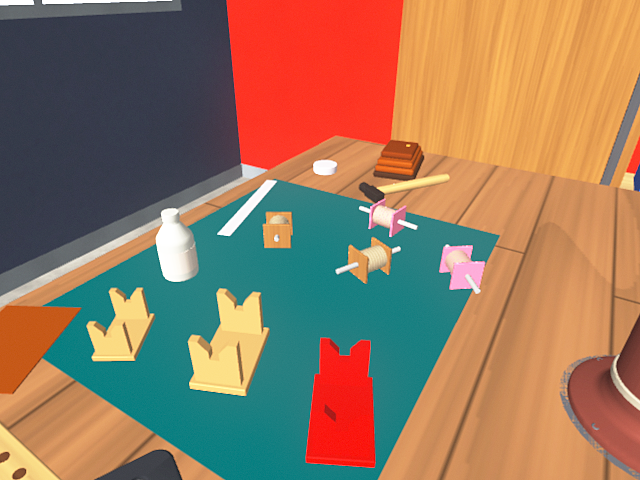

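The top view shows the long bobbin at (368,264), the short one at (370,156), the tan larger stand at (210,227), a smaller tan stand at (187,144) and a red one at (203,322). The pink bobbins are decoys. The side view agrees: long bobbin at (368,262), stand at (229,340).

```bash
python3 - <<'E'
from h import *
allp={}
for n in('top','side'):
    c=dict(np.load(n+'0.npz')); W=world(c)
    def sel(box,zlo,zhi):
        l,t,r,b=box; P=W[t:b,l:r].reshape(-1,3); P=P[np.isfinite(P).all(1)]; return P[(P[:,2]>zlo)&(P[:,2]<zhi)]
    mat=W[::4,::4].reshape(-1,3); m=mat[(abs(mat[:,2])<.012)&(abs(mat[:,0]-.5)<.2)&(abs(mat[:,1])<.2)]; print(n,'bench z',np.median(m[:,2]))
    bb={'top':((325,238,412,292),(165,190,255,265)),'side':((328,235,408,288),(180,280,275,402))}[n]
    B=sel(bb[0],.012,.08)
    print('bob max z',np.percentile(B[:,2],[50,95,99]).round(4),len(B))
    r=cv2.minAreaRect(B[:,:2].astype(np.float32)*1000); print('rect',r, cv2.boxPoints(r).round(0).tolist())
    sp=B[(B[:,2]>.025)&(B[:,2]<.038)]
    if n=='top':
        ctr=np.array(r[0])/1000; far=sp[np.linalg.norm(sp[:,:2]-ctr,axis=1)>.042]
        vx=cv2.fitLine(far[:,:2].astype(np.float32),cv2.DIST_HUBER,0,.001,.001).ravel(); print('spindle',vx,np.degrees(np.arctan2(vx[1],vx[0])),'top z',np.median(far[:,2]),len(far))
        d=vx[:2];s=(far[:,:2]-vx[2:])@d; print('ends mid',(vx[2:]+d*(s.min()+s.max())/2).round(4),'len',s.max()-s.min())
    S=sel(bb[1],.006,.1); r=cv2.minAreaRect(S[:,:2].astype(np.float32)*1000); print('stand rect',r)
    S0=sel(bb[1],.006,.018); r=cv2.minAreaRect(S0[:,:2].astype(np.float32)*1000); print('base rect',r,np.median(S0[:,2]))
    T=sel(bb[1],.078,.092); r=cv2.minAreaRect(T[:,:2].astype(np.float32)*1000); print('tops rect',r,np.median(T[:,2]),len(T))
    p=cv2.boxPoints(r); print(p.round(0).tolist())
E
```

```text
top bench z -0.0007596274422437613
bob max z [0.044  0.0549 0.0568] 987
rect ((459.0174560546875, -105.16926574707031), (149.3169403076172, 55.70018005371094), 64.12928009033203) [[401.0, -160.0], [451.0, -184.0], [517.0, -50.0], [467.0, -26.0]]
spindle [ 0.43466625  0.9005916   0.45819578 -0.10665301] 64.23594 top z 0.030411221700742803 167
ends mid [ 0.4589 -0.1051] len 0.1493254608377781
stand rect ((531.6488037109375, 205.94577026367188), (80.98986053466797, 125.90337371826172), 22.3853702545166)
base rect ((531.6488037109375, 205.94577026367188), (80.98986053466797, 125.90337371826172), 22.3853702545166) 0.010583621731519015
tops rect ((531.609375, 206.05624389648438), (64.44947814941406, 114.11012268066406), 22.079511642456055) 0.08222006229031338 227
[[480.0, 247.0], [523.0, 141.0], [583.0, 165.0], [540.0, 271.0]]
side bench z 0.0004246678199994549
bob max z [0.0387 0.0552 0.0563] 1214
rect ((456.6260070800781, -105.02503204345703), (149.87789916992188, 57.301212310791016), 64.76582336425781) [[399.0, -161.0], [451.0, -185.0], [514.0, -49.0], [463.0, -25.0]]
stand rect ((584.1380615234375, 156.92893981933594), (125.72434997558594, 294.4563903808594), 49.18051528930664)
base rect ((584.1380615234375, 156.92893981933594), (125.72434997558594, 294.4563903808594), 49.18051528930664) 0.011727824959808416
tops rect ((528.6021118164062, 205.35330200195312), (64.9339828491211, 115.28964233398438), 22.274993896484375) 0.08285540095971354 441
[[477.0, 246.0], [520.0, 140.0], [580.0, 164.0], [537.0, 271.0]]
```

Call:
{"op": "step_arm", "data": {
  "deltas": [
    [0.093,[0.2,-0.3,0],[0,0,-0.785]],
    [0.093,[0.2,-0.3,0],[0,0,-0.785]],
    [0.093,[0.2,-0.3,0],[0,0,-0.785]],
    [0.093,[0.2,-0.3,0],[0,0,-0.785]],
    [0.093,[0.2,-0.3,0],[0,0,-0.785]],
    [0.093,[0.2,-0.3,0],[0,0,-0.785]],
    [0.093,[0.2,-0.3,0],[0,0,-0.785]],
    [0.093,[0.2,-0.3,0],[0,0,-0.785]],
    [0.093,[0.2,-0.3,0],[0,0,-0.785]],
    [0.093,[0.2,-0.3,0],[0,0,-0.785]]
  ],
  "grip_force": 25
}}

```text
time: 1.23
position: [0.4851, 0.2781, 0.2193]
orientation: [1.827, 2.549, -0.002]
contact_force: [0.6, -0.9, 0.7]
opening: 0.0929
```

Call:
{"op": "step_arm", "data": {
  "deltas": [
    [0.093,[-0.022,-0.39,0],[0,0,-0.789]],
    [0.093,[-0.022,-0.39,0],[0,0,-0.789]],
    [0.093,[-0.022,-0.39,0],[0,0,-0.789]],
    [0.093,[-0.022,-0.39,0],[0,0,-0.789]],
    [0.093,[-0.022,-0.39,0],[0,0,-0.789]],
    [0.093,[-0.022,-0.39,0],[0,0,-0.789]],
    [0.093,[-0.022,-0.39,0],[0,0,-0.789]],
    [0.093,[-0.022,-0.39,0],[0,0,-0.789]],
    [0.093,[-0.022,-0.39,0],[0,0,-0.789]],
    [0.093,[-0.022,-0.39,0],[0,0,-0.789]]
  ]
}}

```text
time: 2.07
position: [0.4574, -0.1098, 0.2195]
orientation: [2.664, 1.659, -0.001]
contact_force: [0.4, -0.6, -0.3]
opening: 0.0929
```

Call:
{"op": "step_arm", "data": {
  "deltas": [
    [0.093,[0,0,0],[0,0,0]],
    [0.093,[0,0,0],[0,0,0]]
  ]
}}

```text
time: 2.23
position: [0.4583, -0.1036, 0.2188]
orientation: [-2.661, -1.669, -0.001]
contact_force: [0.1, 0.7, -0.6]
opening: 0.0927
```

```bash
cat > m.py <<'E'
from h import *
from scipy.spatial.transform import Rotation as Ro
def bob(zl,zh,ctr,rad=.1,name='wrist',pic=None):
    c=cam(name); W=world(c)
    if pic: save(c,pic)
    o=arm.get_obs(); p=np.array(o['position']); R=Ro.from_rotvec(o['orientation']).as_matrix()
    print('tcp',p.round(4),'jaw deg',np.degrees(np.arctan2(R[1,1],R[0,1])).round(2),'tool z',R[:,2].round(4),'open',o['opening'],'F',np.round(o['contact_force'],1))
    P=W.reshape(-1,3); P=P[np.isfinite(P).all(1)]; P=P[(P[:,2]>zl)&(P[:,2]<zh)&(np.hypot(*(P[:,:2]-ctr).T)<rad)]
    if len(P)>20:
        r=cv2.minAreaRect(P[:,:2].astype(np.float32)*1000); print(name,len(P),'rect',r,'z',np.percentile(P[:,2],[50,90,98]).round(4))
    return c,W,P
E
python3 - <<'E'
from m import *
c,W,P=bob(.012,.07,[.458,-.105],pic='w1.png')
m=W[::6,::6].reshape(-1,3); m=m[abs(m[:,2])<.012]; print('bench',np.median(m[:,2]))
for q in('long_bobbin_mid',): 
  for r in eyes.search_frame('wrist',q): print(r)
E
```

```text
tcp [ 0.4585 -0.1021  0.2186] jaw deg -25.64 tool z [-0.      0.0014 -1.    ] open 0.09290881111686466 F [-0.2 -0.  -0.1]
wrist 5610 rect ((457.1576232910156, -105.51668548583984), (149.72406005859375, 55.89033508300781), 63.67756652832031) z [0.0459 0.0551 0.0562]
bench 7.017329139018036e-05
{'extent': [370.9, 330.2, 150.3, 55.9], 'conf': 0.98}
{'extent': [288.2, 122.7, 78.4, 169.0], 'conf': 0.87}
{'extent': [134.4, 305.2, 147.1, 82.4], 'conf': 0.85}
```

View pics/w1.png

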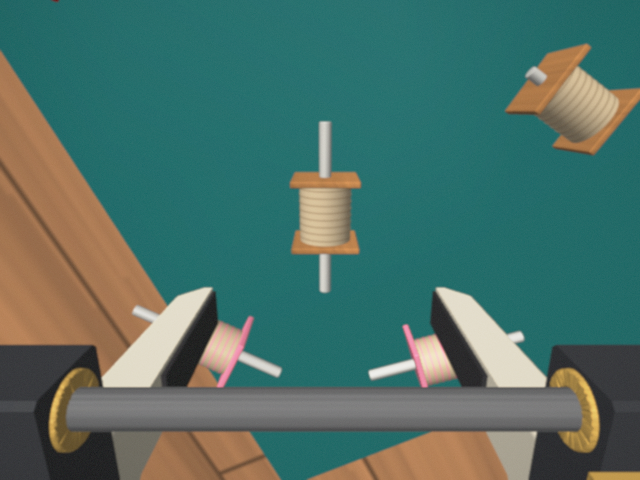

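The wrist view shows the long bobbin at (325,208), centred between the fingers with its spindle across the jaw direction, and its position matches the other two views. I'll descend and grip.

Call:
{"op": "step_arm", "data": {
  "deltas": [
    [0.093,[-0.001,-0.003,-0.04],[0,0,0]],
    [0.093,[-0.001,-0.003,-0.08],[0,0,0]],
    [0.093,[-0.001,-0.003,-0.12],[0,0,0]],
    [0.093,[-0.001,-0.003,-0.155],[0,0,0]],
    [0.093,[-0.001,-0.003,-0.185],[0,0,0]],
    [0.093,[-0.001,-0.003,-0.2],[0,0,0]],
    [0.093,[-0.001,-0.003,-0.208],[0,0,0]],
    [0.093,[-0.001,-0.003,-0.208],[0,0,0]],
    [0.093,[-0.001,-0.003,-0.208],[0,0,0]]
  ]
}}

```text
time: 3.08
position: [0.4579, -0.1055, 0.0109]
orientation: [-2.658, -1.674, -0.001]
contact_force: [0.4, 0.7, -0.9]
opening: 0.0932
```

Call:
{"op": "step_arm", "data": {
  "deltas": [
    [0.03,[0,0,0],[0,0,0]],
    [0.03,[0,0,0],[0,0,0]],
    [0.03,[0,0,0],[0,0,0]],
    [0.03,[0,0,0],[0,0,0]],
    [0.03,[0,0,0],[0,0,0]],
    [0.03,[0,0,0],[0,0,0]],
    [0.03,[0,0,0],[0,0,0]],
    [0.03,[0,0,0],[0,0,0]]
  ],
  "grip_force": 25
}}

```text
time: 3.75
position: [0.4574, -0.1067, 0.0107]
orientation: [2.66, 1.671, 0.0]
contact_force: [0.5, -0.4, -0.1]
opening: 0.0442
```

Call:
{"op": "step_arm", "data": {
  "deltas": [
    [0.03,[0,0,0.015],[0,0,0]],
    [0.03,[0,0,0.04],[0,0,0]],
    [0.03,[0,0,0.07],[0,0,0]],
    [0.03,[0,0,0.1],[0,0,0]],
    [0.03,[0,0,0.13],[0,0,0]],
    [0.03,[0,0,0.15],[0,0,0]],
    [0.03,[0,0,0.15],[0,0,0]],
    [0.03,[0,0,0.15],[0,0,0]]
  ]
}}

```text
time: 4.42
position: [0.4571, -0.1062, 0.1607]
orientation: [2.66, 1.672, 0.001]
contact_force: [-0.1, 0.3, -4.2]
opening: 0.0434
```

```bash
python3 - <<'E'
from m import *
c,W,P=bob(.14,.215,[.458,-.105],pic='w2.png')
s=cam('side'); save(s,'s2.png')
E
python3 -c "
import cv2,numpy as np
a=cv2.imread('pics/w2.png');b=cv2.imread('pics/s2.png')
cv2.imwrite('pics/c2.png',cv2.resize(np.hstack([a,b]),(800,300)))"
```

```text
tcp [ 0.4562 -0.1059  0.1596] jaw deg -25.7 tool z [-2.2e-03  9.0e-04 -1.0e+00] open 0.04354432459521467 F [ 0.5  0.6 -2.9]
wrist 31879 rect ((456.8077392578125, -104.61170196533203), (75.6661605834961, 137.48745727539062), 0.9360620975494385) z [0.1951 0.2056 0.2114]
```

View pics/c2.png

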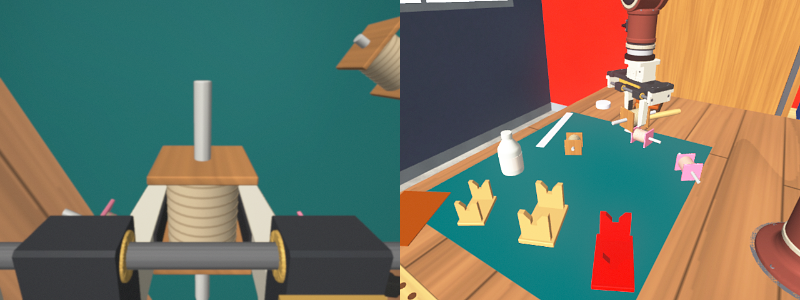

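Lifted cleanly: the bobbin sits upright between the fingers, spindle visible at (202,120) in the left half, and the short bobbin hasn't moved. Next I'll carry it above the stand.

Call:
{"op": "step_arm", "data": {
  "deltas": [
    [0.03,[0.005,0.02,0.005],[0,0,0.05]],
    [0.03,[0.013,0.055,0.01],[0,0,0.15]],
    [0.03,[0.022,0.095,0.01],[0,0,0.26]],
    [0.03,[0.031,0.135,0.01],[0,0,0.37]],
    [0.03,[0.041,0.175,0.01],[0,0,0.48]],
    [0.03,[0.05,0.215,0.01],[0,0,0.59]],
    [0.03,[0.059,0.25,0.01],[0,0,0.69]],
    [0.03,[0.066,0.282,0.01],[0,0,0.77]],
    [0.03,[0.071,0.303,0.01],[0,0,0.82]],
    [0.03,[0.073,0.311,0.01],[0,0,0.834]]
  ]
}}

```text
time: 5.35
position: [0.5288, 0.2095, 0.1678]
orientation: [-1.743, -2.608, 0.002]
contact_force: [-0.3, -0.3, -3.3]
opening: 0.0433
```

Call:
{"op": "step_arm", "data": {
  "deltas": [
    [0.03,[0,0,0],[0,0,0]],
    [0.03,[0,0,0],[0,0,0]],
    [0.03,[0,0,0],[0,0,0]]
  ]
}}

```text
time: 5.6
position: [0.5298, 0.2011, 0.1698]
orientation: [-1.761, -2.601, 0.006]
contact_force: [0.4, -0.9, -3.3]
opening: 0.0433
```

```bash
python3 - <<'E'
from m import *
c,W,P=bob(.15,.225,[.53,.206],pic='w3.png')
# spindle ends, side+wrist: grey pixels at radius >35mm
s=cam('side'); save(s,'s3.png'); t=cam('top'); save(t,'t3.png')
ax=np.array([np.cos(np.radians(112.1)),np.sin(np.radians(112.1))]); nx=np.array([ax[1],-ax[0]])
print('x axis',nx)
for n,k in(('wrist',c),('side',s),('top',t)):
    Q=world(k).reshape(-1,3); px=k['pixels'].reshape(-1,3).astype(int)
    d=Q[:,:2]-np.array([.53,.206]); a=d@ax; b=d@nx
    sat=px.max(1)-px.min(1)
    for lo,hi in((-.08,-.04),(.04,.08)):
        m=(a>lo)&(a<hi)&(abs(b)<.02)&(Q[:,2]>.155)&(Q[:,2]<.215)&(sat<30)
        if m.sum()>5: print(n,lo,m.sum(),'a range',a[m].min().round(4),a[m].max().round(4),'b',np.percentile(b[m],[2,50,98]).round(4),'z',np.percentile(Q[m,2],[2,50,98]).round(4), 'slope dz/da,db/da',np.polyfit(a[m],Q[m,2],1)[0].round(3),np.polyfit(a[m],b[m],1)[0].round(3))
    # stand
    if n!='wrist':
        m=(abs(a)<.08)&(abs(b)<.06)&(Q[:,2]>.078)&(Q[:,2]<.09)
        print(n,'stand tops',cv2.minAreaRect((Q[m,:2]*1000).astype(np.float32)))
    a_=k
w,b,tt=[cv2.imread('pics/'+x) for x in('w3.png','s3.png','t3.png')]
cv2.imwrite('pics/c3.png',np.hstack([b[200:480,100:420],cv2.resize(tt[160:300,140:300],(320,280))]))
E
```

```text
tcp [0.53   0.2013 0.1702] jaw deg 21.8 tool z [-0.0014 -0.0023 -1.    ] open 0.04304007092300964 F [ 0.7  0.1 -3.2]
wrist 32057 rect ((528.6731567382812, 202.77203369140625), (76.30523681640625, 136.92877197265625), 48.76156997680664) z [0.2042 0.2147 0.2213]
x axis [0.92652863 0.37622426]
wrist -0.08 924 a range -0.0777 -0.0526 b [-0.0079 -0.003   0.0017] z [0.187  0.1908 0.1923] slope dz/da,db/da 0.032 0.004
wrist 0.04 2544 a range 0.04 0.0724 b [-0.0064 -0.0019  0.0027] z [0.1873 0.1905 0.1922] slope dz/da,db/da -0.009 0.012
side 0.04 195 a range 0.0407 0.0725 b [-0.0079 -0.005   0.0003] z [0.1842 0.1903 0.1925] slope dz/da,db/da -0.066 0.057
side stand tops ((528.99169921875, 205.04193115234375), (65.49798583984375, 117.19288635253906), 22.00081443786621)
top -0.08 126 a range -0.078 -0.0401 b [-0.005  -0.0012  0.0041] z [0.1867 0.1902 0.193 ] slope dz/da,db/da -0.005 0.015
top stand tops ((533.3515625, 204.1802215576172), (64.25416564941406, 110.23880767822266), 20.83780860900879)
```

View pics/c3.png

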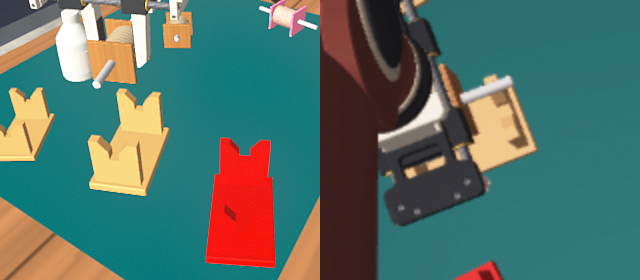

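Side crop (left) shows the bobbin held above the correct stand. In the top crop (right) the spindle end sits over the stand's slot. I'll apply a 2–3 mm correction and go lower, to just above the mouths.

Call:
{"op": "step_arm", "data": {
  "deltas": [
    [0.03,[0.0015,0.003,-0.01],[0,0,0.01]],
    [0.03,[0.0015,0.003,-0.03],[0,0,0.01]],
    [0.03,[0.0015,0.003,-0.05],[0,0,0.01]],
    [0.03,[0.0015,0.003,-0.07],[0,0,0.01]],
    [0.03,[0.0015,0.003,-0.08],[0,0,0.01]],
    [0.03,[0.0015,0.003,-0.085],[0,0,0.01]],
    [0.03,[0.0015,0.003,-0.085],[0,0,0.01]],
    [0.03,[0.0015,0.003,-0.085],[0,0,0.01]]
  ]
}}

```text
time: 6.42
position: [0.5324, 0.2075, 0.0861]
orientation: [1.742, 2.613, 0.001]
contact_force: [-0.2, -0.5, -3.1]
opening: 0.0432
```

```bash
cat > n.py <<'E'
from m import *
import sys
z0=float(sys.argv[1]); tag=sys.argv[2]
ks={}
c,W,P=bob(z0-.03,z0+.03,[.53,.206])
s=cam('side'); t=cam('top')
ax=np.array([np.cos(np.radians(112.1)),np.sin(np.radians(112.1))]); nx=np.array([ax[1],-ax[0]])
for n,k in(('wrist',c),('side',s),('top',t)):
    Q=world(k).reshape(-1,3); px=k['pixels'].reshape(-1,3).astype(int)
    d=Q[:,:2]-np.array([.53,.206]); a=d@ax; b=d@nx; sat=px.max(1)-px.min(1)
    for lo,hi in((-.085,-.035),(.035,.085)):
        m=(a>lo)&(a<hi)&(abs(b)<.025)&(abs(Q[:,2]-z0)<.02)&(sat<30)
        if m.sum()>5: print(n,lo,m.sum(),'a',a[m].min().round(4),a[m].max().round(4),'b',np.percentile(b[m],[2,50,98]).round(4),'z',np.percentile(Q[m,2],[2,50,98]).round(4),'db/da',np.polyfit(a[m],b[m],1)[0].round(3))
        m=(a>lo)&(a<hi)&(abs(b)<.04)&(Q[:,2]>.077)&(Q[:,2]<.089)&(sat>45)
        if m.sum()>5: print('   plate top',m.sum(),'a',a[m].min().round(4),a[m].max().round(4),'b',b[m].min().round(4),b[m].max().round(4))
save(c,'w%s.png'%tag)
b=s['pixels'][230:430,150:310,::-1]; cv2.imwrite('pics/c%s.png'%tag,np.hstack([cv2.resize(b,(384,480)),c['pixels'][:,110:520,::-1]]))
E
python3 n.py .1 4
```

```text
tcp [0.5327 0.2077 0.0866] jaw deg 22.63 tool z [ 2.e-03  8.e-04 -1.e+00] open 0.04328474026954756 F [ 0.3 -0.7 -2.8]
wrist 30458 rect ((532.1303100585938, 210.0606689453125), (74.52432250976562, 148.2048797607422), 32.45199966430664) z [0.1141 0.125  0.1294]
wrist -0.085 922 a -0.0723 -0.0478 b [-0.0023  0.0025  0.0073] z [0.1032 0.1069 0.1084] db/da -0.004
wrist 0.035 3240 a 0.035 0.0774 b [-0.0026  0.0019  0.0065] z [0.1036 0.1069 0.1086] db/da -0.003
   plate top 2718 a 0.0451 0.0576 b -0.0327 0.0314
   plate top 86 a -0.0581 -0.0439 b -0.034 -0.0187
side 0.035 218 a 0.0354 0.0773 b [-0.0039 -0.0009  0.0042] z [0.1016 0.1072 0.1093] db/da 0.012
   plate top 236 a 0.0437 0.0576 b -0.034 0.0305
top -0.085 104 a -0.0733 -0.0354 b [0.0006 0.004  0.0088] z [0.1013 0.1066 0.1103] db/da -0.004
   plate top 111 a -0.0574 -0.0453 b -0.0308 0.0332
```

View pics/c4.png

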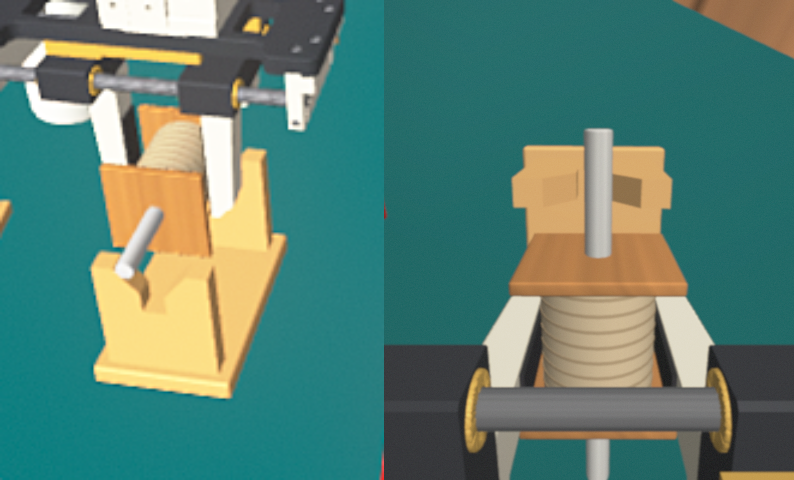

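Side view (left): spindle end just above the slot mouth. Wrist view (right): spindle at column 598, slot centred near 592, so it is about 2.5 mm off in +x. I'll correct, settle and re-measure.

Call:
{"op": "step_arm", "data": {
  "deltas": [
    [0.03,[-0.002,-0.002,-0.005],[0,0,0]],
    [0.03,[-0.002,-0.002,-0.005],[0,0,0]],
    [0.03,[-0.002,-0.002,-0.005],[0,0,0]],
    [0.03,[-0.002,-0.002,-0.005],[0,0,0]],
    [0.03,[-0.002,-0.002,-0.005],[0,0,0]],
    [0.03,[-0.002,-0.002,-0.005],[0,0,0]],
    [0.03,[-0.002,-0.002,-0.005],[0,0,0]],
    [0.03,[-0.002,-0.002,-0.005],[0,0,0]]
  ]
}}

```text
time: 7.23
position: [0.5298, 0.2055, 0.0807]
orientation: [-1.742, -2.614, -0.0]
contact_force: [0.1, -0.2, -3.0]
opening: 0.0438
```

```bash
python3 n.py .1 5
```

```text
tcp [0.5298 0.2055 0.0806] jaw deg 22.64 tool z [-0.  0. -1.] open 0.04364242040289397 F [-0.3 -0.3 -3.1]
wrist 35013 rect ((527.6890869140625, 206.5635223388672), (74.90202331542969, 149.9923553466797), 14.933555603027344) z [0.1121 0.125  0.1265]
wrist -0.085 923 a -0.0739 -0.0479 b [-0.0054 -0.0006  0.0042] z [0.0977 0.1015 0.103 ] db/da -0.007
wrist 0.035 3171 a 0.035 0.0765 b [-0.0057 -0.0012  0.0034] z [0.0983 0.1015 0.1032] db/da -0.003
   plate top 2884 a 0.0451 0.0575 b -0.0328 0.0314
   plate top 59 a -0.0583 -0.0441 b -0.0338 -0.0227
side 0.035 209 a 0.0351 0.0761 b [-0.0074 -0.0043  0.0007] z [0.0955 0.1013 0.1033] db/da 0.012
   plate top 271 a 0.044 0.0578 b -0.0345 0.0303
top -0.085 100 a -0.0743 -0.0353 b [-0.0031  0.0004  0.0053] z [0.0956 0.1005 0.104 ] db/da -0.021
   plate top 114 a -0.0576 -0.0451 b -0.0308 0.0333
```

Centred within about 1 mm in all three views. Lowering into the slots.

Call:
{"op": "step_arm", "data": {
  "deltas": [
    [0.03,[0,0,-0.005],[0,0,0]],
    [0.03,[0,0,-0.01],[0,0,0]],
    [0.03,[0,0,-0.015],[0,0,0]],
    [0.03,[0,0,-0.02],[0,0,0]],
    [0.03,[0,0,-0.025],[0,0,0]],
    [0.03,[0,0,-0.03],[0,0,0]],
    [0.03,[0,0,-0.033],[0,0,0]],
    [0.03,[0,0,-0.035],[0,0,0]],
    [0.03,[0,0,-0.035],[0,0,0]],
    [0.03,[0,0,-0.035],[0,0,0]]
  ]
}}

```text
time: 8.22
position: [0.5298, 0.2055, 0.0456]
orientation: [1.742, 2.614, 0.0]
contact_force: [0.4, -0.2, -3.1]
opening: 0.0438
```

```bash
python3 n.py .063 6
```

```text
tcp [0.5299 0.2055 0.0458] jaw deg 22.64 tool z [ 3.e-04  2.e-04 -1.e+00] open 0.04302719016918746 F [ 0.4  0.  -3.4]
wrist 44699 rect ((529.1077880859375, 207.6884002685547), (75.4250259399414, 149.09423828125), 27.417360305786133) z [0.0788 0.089  0.0909]
wrist -0.085 948 a -0.073 -0.0489 b [-0.0054 -0.0005  0.0066] z [0.0625 0.0665 0.0686] db/da 0.028
   plate top 2883 a -0.057 -0.0429 b -0.0328 0.0315
wrist 0.035 3175 a 0.035 0.0764 b [-0.0057 -0.0012  0.0034] z [0.0632 0.0664 0.0682] db/da -0.003
   plate top 4611 a 0.0449 0.0577 b -0.0328 0.0317
   plate top 28 a -0.0596 -0.0443 b -0.0332 0.0297
side 0.035 195 a 0.0353 0.0776 b [-0.007  -0.0038  0.0015] z [0.0598 0.0665 0.0686] db/da 0.005
   plate top 280 a 0.0431 0.0579 b -0.034 0.0309
top -0.085 96 a -0.0743 -0.0351 b [-0.0029  0.0009  0.0053] z [0.0612 0.0662 0.0692] db/da -0.012
   plate top 120 a -0.0577 -0.0455 b -0.0306 0.0336
   plate top 20 a 0.049 0.0554 b -0.0307 -0.0175
```

View pics/c6.png

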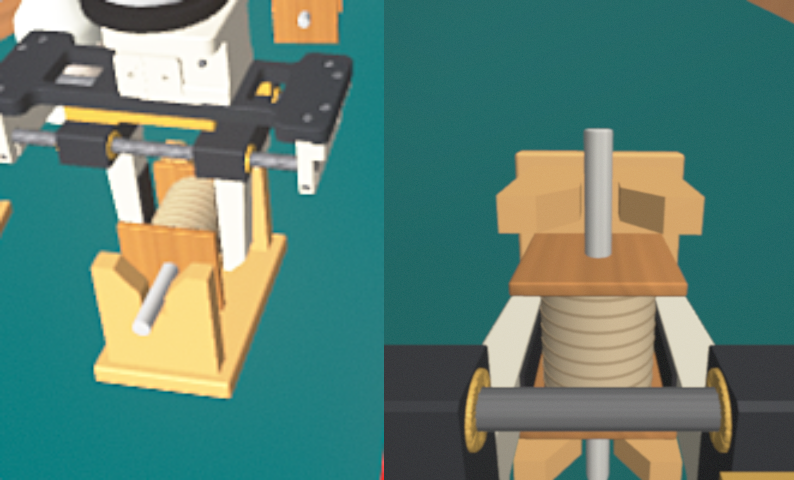

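Both ends of the spindle are in the slots, about 2 mm above the bottoms (spindle in the side crop at (160,295)). I'll ease it down the rest of the way.

Call:
{"op": "step_arm", "data": {
  "deltas": [
    [0.03,[0,0,-0.001],[0,0,0]],
    [0.03,[0,0,-0.002],[0,0,0]],
    [0.03,[0,0,-0.002],[0,0,0]],
    [0.03,[0,0,-0.002],[0,0,0]]
  ]
}}

```text
time: 8.7
position: [0.5297, 0.2054, 0.0436]
orientation: [-1.742, -2.614, 0.0]
contact_force: [0.2, -1.2, -2.2]
opening: 0.0434
```

Call:
{"op": "step_arm", "data": {
  "deltas": [
    [0.03,[0,0,-0.0005],[0,0,0]],
    [0.03,[0,0,-0.0005],[0,0,0]],
    [0.03,[0,0,-0.001],[0,0,0]],
    [0.03,[0,0,-0.001],[0,0,0]]
  ]
}}

```text
time: 9.03
position: [0.5298, 0.2055, 0.0428]
orientation: [1.742, 2.614, 0.0]
contact_force: [-0.5, -0.2, -1.3]
opening: 0.0438
```

The carried weight dropped from 3.1 N to 1.3 N, so the spindle is touching the bottoms. Releasing.

Call:
{"op": "step_arm", "data": {
  "deltas": [
    [0.048,[0,0,0],[0,0,0]],
    [0.052,[0,0,0],[0,0,0]],
    [0.058,[0,0,0],[0,0,0]],
    [0.064,[0,0,0],[0,0,0]],
    [0.07,[0,0,0],[0,0,0]],
    [0.07,[0,0,0],[0,0,0]],
    [0.07,[0,0,0],[0,0,0]]
  ]
}}

```text
time: 9.62
position: [0.5298, 0.2055, 0.0427]
orientation: [1.742, 2.614, 0.0]
contact_force: [-1.3, -0.2, 0.6]
opening: 0.0695
```

Call:
{"op": "step_arm", "data": {
  "deltas": [
    [0.07,[0,0,0.01],[0,0,0]],
    [0.07,[0,0,0.03],[0,0,0]],
    [0.07,[0,0,0.06],[0,0,0]],
    [0.07,[0,0,0.09],[0,0,0]],
    [0.07,[0,0,0.12],[0,0,0]],
    [0.07,[0,0,0.15],[0,0,0]],
    [0.07,[0,0,0.16],[0,0,0]],
    [0.07,[0,0,0.16],[0,0,0]]
  ]
}}

```text
time: 10.28
position: [0.5316, 0.206, 0.2063]
orientation: [1.74, 2.611, 0.01]
contact_force: [0.1, 0.1, -0.1]
opening: 0.0697
```

```bash
python3 n.py .06 7; python3 - <<'E'
from h import *
c=cam('top'); W=world(c); P=W[125:190,340:400].reshape(-1,3); P=P[(P[:,2]>.012)&(P[:,2]<.08)]
a=dict(np.load('top0.npz')); W0=world(a); P0=W0[125:190,340:400].reshape(-1,3); P0=P0[(P0[:,2]>.012)&(P0[:,2]<.08)]
print('short',P.mean(0).round(4),'start',P0.mean(0).round(4))
E
```

```text
tcp [0.5301 0.2056 0.2038] jaw deg 22.64 tool z [ 0.0024  0.0012 -1.    ] open 0.0695188811213629 F [ 0.6  0.2 -0.8]
wrist 11410 rect ((528.7384643554688, 206.6039276123047), (64.03192138671875, 149.61915588378906), 22.074644088745117) z [0.077  0.0852 0.0878]
wrist -0.085 482 a -0.0738 -0.0375 b [-0.0054 -0.0006  0.0036] z [0.0606 0.0636 0.0659] db/da 0.006
   plate top 814 a -0.0569 -0.044 b -0.0329 0.031
wrist 0.035 726 a 0.035 0.0758 b [-0.0055 -0.0018  0.0026] z [0.0606 0.0636 0.0655] db/da -0.005
   plate top 972 a 0.0451 0.0573 b -0.0329 0.0311
side -0.085 35 a -0.0737 -0.0572 b [-0.0056 -0.0025  0.0023] z [0.0617 0.064  0.066 ] db/da 0.083
   plate top 201 a -0.0582 -0.044 b -0.0338 0.0311
side 0.035 178 a 0.0352 0.0771 b [-0.0074 -0.0036  0.0007] z [0.0587 0.0637 0.0656] db/da -0.026
   plate top 277 a 0.0441 0.0584 b -0.0341 0.0301
top -0.085 94 a -0.0742 -0.0358 b [-0.0031  0.001   0.005 ] z [0.0586 0.0621 0.0655] db/da -0.011
   plate top 119 a -0.0576 -0.0455 b -0.0305 0.0332
short [ 0.6729 -0.1094  0.0431] start [ 0.673  -0.1094  0.0431]
```

View pics/c7.png

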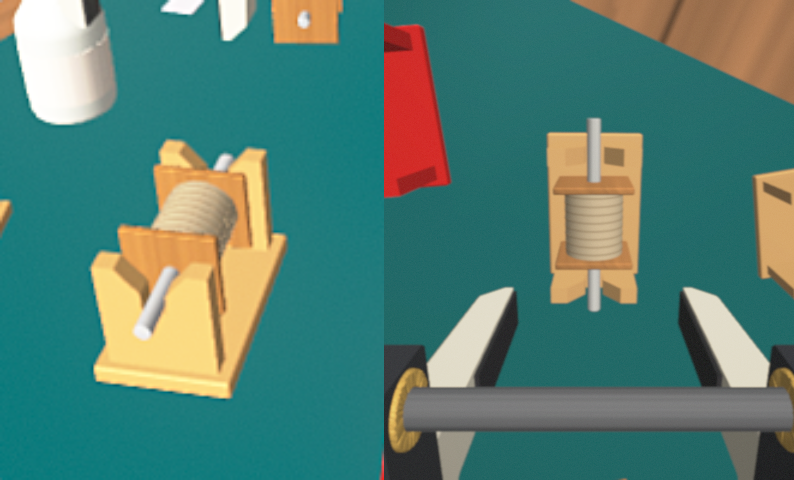

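The bobbin sits level in both slots (spindle at (594,215) in the wrist view), released, with the gripper clear and the short bobbin unmoved. Handing in.

```bash
python3 -c "
from cell import workorder
print(workorder.close_job())"
```

```text
the job is handed in; nothing more can be done
None
```

The long bobbin is in the larger tan stand. I lowered it into both slots while still gripped, felt it touch the bottoms, let go and lifted clear; the job was handed in at about 10.5 s, and the hand-in gives no verdict.

**Last checks:**
- **Height:** the top of the spindle is at about 65–66 mm at both ends, so its axis is at about 60 mm, level with the seat.
- **Position:** the bobbin is about 1 mm off centre across the slots and 1 mm along the spindle.
- **Angle:** the spindle is about 0.01 rad off the stand's axis by its two ends in the wrist view. Slope fits on the visible stubs were noisier, up to 0.083 on one 35-pixel patch.
- **Short bobbin:** it moved less than 1 mm.
- **Gripper:** it is clear of everything, about 16 cm above its release height.

**What disagreed:** the cameras differed by 2–3 mm in absolute position, within about what the calibration allows, so I measured the bobbin against the stand within each view. One placing correction overshot by about 2.5 mm while the arm was still settling, and I fixed it before lowering. No check failed.

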